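# Purge the bench air line and set its cock to the index pointer

## Task

Blow out the air line and set its flow with the push-and-turn cock (the long lever) on the repair bench: hold the lever down to free it from its catch, turn it anticlockwise until you feel it come firmly up against its full-open stop and keep it pressed there for half a second, then turn it back until the lever lies exactly over the steel index pointer and let go. Do not wrench the lever against the catch or the stop, and leave the pointer, the vacuum valve's handwheel, the multimeter, jar, spool and tray where they are.

Things in the scene. Friction and masses are not known exactly. Their poses are not given: they have to be found in the camera images.
- station: the air block: 160 x 110 mm steel foot plate with an aluminium valve block and brass pipe ends along its own x axis; origin under the middle of the plate, on the table, straight below the cock's turning axis, which is vertical. Fixed to the table. Told from the vacuum block by its cock with one long lever
- bonnet: round brass cap of the cock, 84 mm diameter, 26 mm tall, fixed to the air block; origin at the middle of its underside, 62 mm above the table, on the turning axis; x axis points the way the lever points when shut (the -y way of station), z up. Inside it, unseen, are the safety catch and the full-open stop
- handle: the cock's lever: flat steel bar with a black plastic grip, reaching from the turning axis 137 mm out along its own x axis. The black grip is a bar 22 mm wide and 16 mm tall, from 59 to 137 mm out; its mid height is 56 mm above this origin, 118 mm above the table while the lever is up. A round steel disc of 68 mm diameter lies beneath the bar at the axis. Origin on the axis, level with the bonnet's underside while the lever is up (it sinks with the lever)
- lever_grip (a point): point in the middle of the black grip, 95 mm out from the turning axis, at mid height of the grip; same axes as handle (x outwards along the lever, z up)
- spindle (a joint): turning angle of the lever in rad, 0 = shut, grows anticlockwise seen from above. Friction 0.12 N m; stays where left. A catch blocks it between 0.05 and 0.4 rad unless the lever is held down. The hard full-open stop lies somewhere between 1.25 and 1.75 rad, cannot be seen, and gives a few hundredths. Pressing with 10 to 15 N at the grip is firm; about 4.8 N m (50 N at the grip) damages catch or stop
- plunger (a joint): how far the lever is pressed down in m, 0 = up, 0.009 = fully down. A spring pushes it up: about 3 N to start, about 12 N fully down. It must be at least 0.007 m down to pass the catch; past 0.4 rad it need not be held down, and springs up when let go
- pointer: dark steel index pointer on a ring around the bonnet, its top 30 mm below the lever's lower face, its tip 71 mm out from the axis, 10 mm wide; origin as that of bonnet, x axis from the turning axis out along the pointer. Stands between 0.65 and 1.05 rad open and is stiff: leave it where it is. The cock is set when the lever's x axis lies straight over this one
- pointer_tip (a point): tip of the index pointer, 71 mm out from the turning axis, 77 mm above the table
- vac_station: the neighbouring vacuum block: the same foot plate and aluminium block, but with a round handwheel; origin under the middle of the plate, on the table. Fixed. Leave it alone
- wheel_rim (a point): point on the rim of the vacuum block's handwheel (steel, 92 mm diameter, 122 mm above the table), which must not be turned
- multimeter: grey hand multimeter, 150 x 76 x 34 mm, lying between the two valve blocks; origin at the middle of its underside; a bystander
- flux_jar: jar, 60 mm diameter, 70 mm tall, beyond the valve blocks; origin at the middle of its underside; a bystander
- solder_spool: grey spool, 64 mm diameter, 50 mm tall, beyond the valve blocks; origin at the middle of its underside; a bystander
- parts_tray: grey divided tray 110 x 160 x 30 mm, beyond the valve blocks; origin at the middle of its underside; a bystander

How it is judged:
On the way:
1. the lever, past the catch, is pressed against its full-open stop (more than 4 N at the stop) for 0.2 s (value of joint spindle above 1.15 rad and contact force between handle and bonnet above 4 N), for 0.2 s.
At the end, for the whole second after the job is handed in: after the full-open stop was felt, the lever lies over the index pointer within 0.08 rad (4.6 degrees), sprung up, at rest and released (angle between the x axis of handle and the x axis of pointer, either way round below 0.08 rad and value of joint spindle above 0.4 rad and velocity of joint spindle between -0.05 and 0.05 rad/s and value of joint plunger below 0.003 m); the robot touches nothing.
It fails at once if the lever is forced against its catch or stop (over 150 N between lug and stop, 32 mm from the axis) (contact force between handle and bonnet above 150 N).
It fails at once if the index pointer is turned (distance of pointer_tip from where it was at the start of the episode above 0.004 m).
It fails at once if the vacuum valve's handwheel is turned (distance of wheel_rim from where it was at the start of the episode above 0.012 m).
It fails at once if a bystander is pushed more than 30 mm (distance of any of multimeter, flux_jar, solder_spool, parts_tray from where it was at the start of the episode above 0.03 m).
It also fails if it takes over 53 s, if anything falls off the work surface, if the arm or the gripper's body presses on something with over 40 N, if the wrist force passes 120 N, or if a joint passes its speed limit or range.

## Robot

A 6-joint arm with a two-finger parallel gripper is mounted at the origin on the work surface. World frame = base frame: x ahead of the robot, y to its left, z up, the work surface at z = 0. Lengths are in m, angles in rad, forces in N, time in s.
With the tool pointing down it reaches from about 0.35 to 0.775 m from the base axis. Payload 5.5 kg.
Tool frame: the origin (TCP) lies between the finger pads; the fingertips stand 19 mm ahead of it and the grasp point (between the pads) is the TCP; z points along the fingers, y is the direction in which the jaws open and shut (so a half turn about z gives the same grasp; the last joint's range is limited). The gripper opens to 85 mm and grips with 20 to 120 N. Pads are 22 mm wide; open, the fingers measure 114 mm over their backs; the gripper's body (76 mm by 85 mm) begins 54 mm behind the grasp point. The pads swing forward as they close: fully open they stand 13 mm farther back than shut.
Start: joints at [-1.408, 0.313, 0.046, 1.304, 0, 1.431], TCP at [0.171, -0.549, 0.25] pointing down, gripper open.
Joint ranges: [-2.76, 2.76], [-0.86, 1.69], [-1.03, 1.26], [-2.2, 2.34], [-1.47, 1.5], [-3.14, 3.14]. Speed limits (rad/s): [2.57, 2.57, 3.14, 3.14, 3.14, 3.14].

## Interface

Orientations are given as a unit quaternion [w, x, y, z].
In Python, from workcell import get_state, cams, workorder gives the robot as it stands.
- The arm moves only by the tool play_rows, never from a script. Its argument "series" is text: rows parted by semicolons, each of 7 numbers parted by spaces: the opening in per cent of the stroke, from 0 (shut) to 100 (fully open), then the shift along the tool's x, y, z in cm, then the turn, a rotation vector about the tool's x, y, z in degrees. A call has 1 to 12 rows; each row shifts and turns the commanded pose from where the row before left it, along the tool's axes as they then stand; what a row does not reach is not made up. A row lasts 1/8 s, in which the tool goes at most 62.5 mm and 10.7 degrees, less where a joint would pass 70% of its speed; a pose out of reach is approached as far as the arm can. A call with a gripper value outside its range is refused whole. The fingers move at their own pace and stop on an object; "newtons" is the grip in N (left out, the last holds). Time passes only in rows, so rows that do not move let the fingers close. It gives the time, the measured TCP pose, the force and the opening at its end, in the units of the state.
- get_state(): the state, without advancing time (a new reading comes with each control period).
- cams.read_camera(name): name is "side" or "top"; returns the picture (400x640x3 uint8, red, green, blue); there is no depth.
- cams.get_calibration(name): a dict with "fx", "fy", "cx", "cy" (pixels), "rvec" (rotation vector, rad) and "tvec" (3), from world to camera coordinates, as OpenCV has them. Camera axes: x right, y down, z forward; pixel columns grow to the right and rows downward; lengths in m; the calibration is good to about 2 mm. A picture is of the moment at which its call begins. get_calibration takes no time and is no camera call.
- workorder.hand_in(): hands the job in, once; it reports no verdict.
The state is a dict: "clock": time; "joint_pos": joint angles; "qvel": joint speeds; "tau": joint torques, N m; "tcp_pos": TCP position; "orientation": TCP orientation; "wrist_force": force on the tool from outside, world axes, zero at the start; "ft_torque": the same for the moment, N m; "finger_gap": finger opening in m.
Only numpy, scipy, OpenCV 4.12 (cv2) and the standard library are available. Lean on these libraries where they do the work, as an engineer would, in place of code of your own. Each camera call takes 0.05 s, during which the arm holds its last target.

## Working session

There is one attempt and no reset: what is moved stays moved. The work goes in short steps, Python scripts to look and compute and a tool call to move; the robot and the scene stay as the last step left them, time stands still between calls to the robot, and variables do not carry over. Pictures are saved under pics/ and viewed, and the job is handed in when it is done.

Besides the shell and the picture viewer there is one more tool, called after ">>>" as name(argument=value, ...) on one line, values as JSON. play_rows: Moves the arm, as the interface text tells. Its arguments: {"type":"object","properties":{"series":{"type":"string"},"newtons":{"type":"number"}},"required":["series"]}

```bash
mkdir -p pics
python3 - <<'E'
from workcell import get_state, cams, workorder
import cv2
for n in("top","side"):
    im=cams.read_camera(n); cv2.imwrite(f"pics/{n}0.png",im[:,:,::-1]); print(n,cams.get_calibration(n))
print(get_state())
E
```

```text
top {'fx': 374.57055312355715, 'fy': 374.57055312355715, 'cx': 316.1234372376807, 'cy': 199.267528340327, 'rvec': array([ 2.11908288, -2.11497389,  0.19557726]), 'tvec': array([-0.0335207 ,  0.64154534,  0.65531806])}
side {'fx': 515.3722044558015, 'fy': 515.3722044558015, 'cx': 323.4508318525499, 'cy': 196.73878196978015, 'rvec': array([ 2.36107162, -0.29575112,  0.13174919]), 'tvec': array([-0.63480104,  0.1532004 ,  1.01469271])}
{'clock': 0.1, 'joint_pos': array([-1.40760816e+00,  3.13917064e-01,  4.51081973e-02,  1.30357598e+00,
        1.94539442e-06,  1.43120464e+00]), 'qvel': array([-0.00073687, -0.00188881,  0.00190687, -0.00149744,  0.00118779,
        0.00142911]), 'tau': array([ 3.23382905e-03, -4.81725132e+01,  2.99244583e+01,  1.26223237e-02,
       -1.28103679e-04, -1.80931771e-06]), 'tcp_pos': array([ 0.17137962, -0.54843981,  0.24950907]), 'orientation': array([-7.94215603e-04,  9.88562103e-01,  1.50812257e-01, -8.39801853e-06]), 'wrist_force': array([-0.22656156,  0.55180582, -0.0090768 ]), 'ft_torque': array([0.00607151, 0.02726064, 0.03602313]), 'finger_gap': 0.08501072938517752}
```

View pics/top0.png

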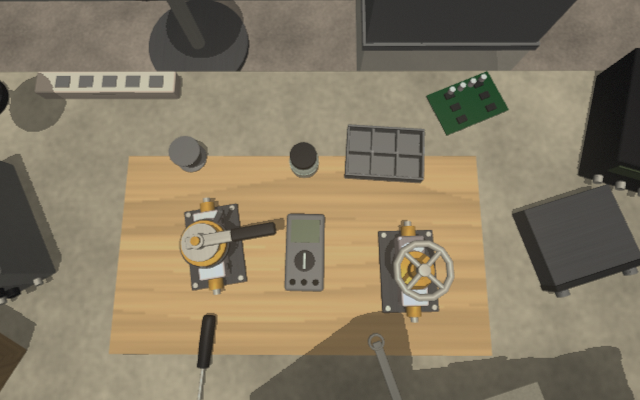

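View pics/side0.png

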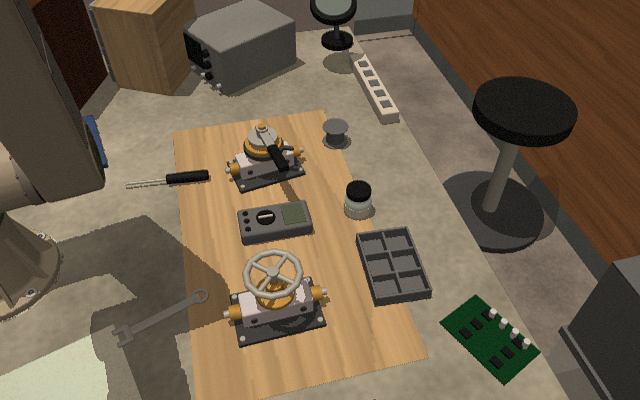

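The top view shows the air cock near (200,242) with its lever out to (275,229), the multimeter at (305,252), and the handwheel at (423,270). I'll enlarge the cock to find the pointer.

```bash
cat > h.py <<'E'
import numpy as np, cv2
from workcell import get_state, cams, workorder
def cal(n):
    c=cams.get_calibration(n); R=cv2.Rodrigues(c['rvec'])[0]
    K=np.array([[c['fx'],0,c['cx']],[0,c['fy'],c['cy']],[0,0,1]]); return K,R,np.array(c['tvec']).ravel()
def ray(n,u,v,z):
    K,R,t=cal(n); C=-R.T@t; d=R.T@np.linalg.inv(K)@np.array([u,v,1.]); return C+d*(z-C[2])/d[2]
def proj(n,p):
    K,R,t=cal(n); q=K@(R@np.array(p)+t); return q[:2]/q[2]
def tri(a,b):
    L=[]
    A=np.zeros((3,3));B=np.zeros(3)
    for n,(u,v) in (("top",a),("side",b)):
        K,R,t=cal(n);C=-R.T@t;d=R.T@np.linalg.inv(K)@np.array([u,v,1.]);d/=np.linalg.norm(d);P=np.eye(3)-np.outer(d,d);A+=P;B+=P@C
    return np.linalg.solve(A,B)
E
python3 - <<'E'
from h import *
a=cv2.imread("pics/top0.png")[185:305,165:325]; cv2.imwrite("pics/topz.png",cv2.resize(a,None,fx=5,fy=5,interpolation=cv2.INTER_CUBIC))
a=cv2.imread("pics/side0.png")[110:210,210:330]; cv2.imwrite("pics/sidez.png",cv2.resize(a,None,fx=6,fy=6,interpolation=cv2.INTER_CUBIC))
for n in("top","side"):
    K,R,t=cal(n);print(n,-R.T@t)
print(ray("top",195,241,.118),ray("top",275,229,.126))
E
```

```text
top [ 0.50474936 -0.03801807  0.76545968]
side [ 0.45873717 -0.73110242  0.84326359]
[0.55694701 0.17636174 0.118     ] [0.57709358 0.03755732 0.126     ]
```

View pics/topz.png

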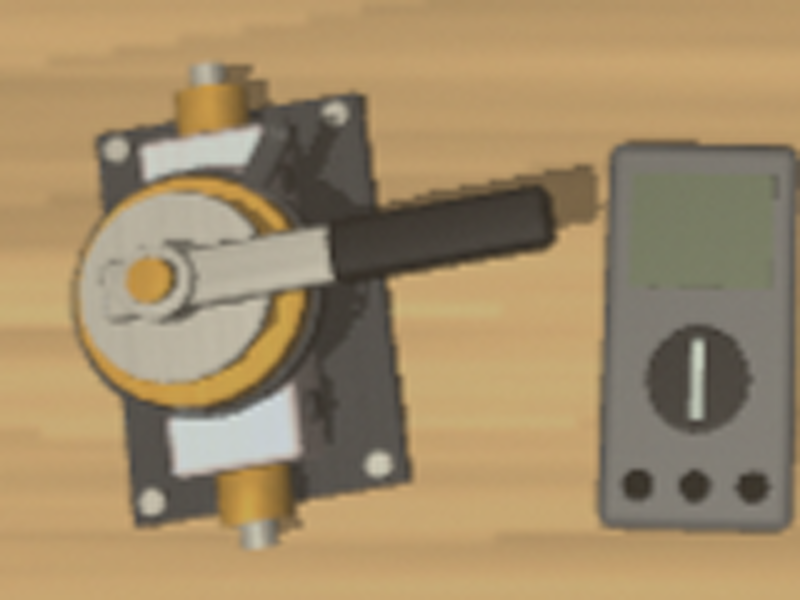

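View pics/sidez.png

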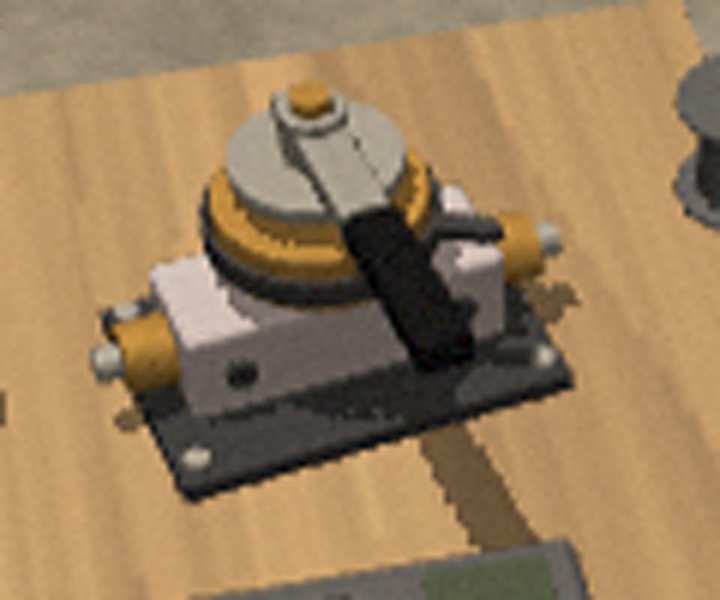

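The zoomed views show the pointer tip near top pixel (221,211.5) and side pixel (293,148). I'll measure the axis, lever and pointer directions.

Run:
```python
from h import *
T=lambda x,y:(165+(x+.5)/5-.5,185+(y+.5)/5-.5)
S=lambda x,y:(210+(x+.5)/6-.5,110+(y+.5)/6-.5)
im=cv2.imread("pics/top0.png"); hsv=cv2.cvtColor(im,cv2.COLOR_BGR2HSV)
for z in(.006,.01):
    b=np.array([ray("top",*T(*p),z) for p in((116,150),(335,112),(378,464),(152,502))]); c=b.mean(0)
    ex=(b[0]+b[1]-b[2]-b[3]);ey=b[0]+b[3]-b[1]-b[2]
    print(z,c,np.degrees(np.arctan2(ex[1],ex[0])),np.degrees(np.arctan2(ey[1],ey[0])),np.linalg.norm(b[0]-b[3]),np.linalg.norm(b[0]-b[1]))
# grip corners at top
g=np.array([ray("top",*T(*p),.126) for p in((330,226),(543,187),(552,243),(340,281))])
d=g[1]+g[2]-g[0]-g[3]; print("grip",g.round(4).tolist(),np.degrees(np.arctan2(d[1],d[0])),np.linalg.norm(d)/2,np.linalg.norm(g[0]-g[3]))
# bar edges
print("tip tri",tri(T(283,126),S(502,228)),"plane",ray("top",*T(283,126),.077),ray("side",*S(500,228),.077))
# button centre
print("button",tri(T(150,280),S(310,98)))
# disc edge fit
gray=(hsv[:,:,1]<60)
```

```text
0.006 [0.55726215 0.17515991 0.006     ] 9.542887704464961 99.83765863225396 0.143030096915405 0.09084468618990217
0.01 [0.55698557 0.17403713 0.01      ] 9.54288770446496 99.83765863225398 0.14227677135713582 0.09036621609573545
grip [[0.5756, 0.1137, 0.126], [0.5892, 0.0409, 0.126], [0.5699, 0.0374, 0.126], [0.5568, 0.1095, 0.126]] -79.55587426293825 0.07365154526185728 0.019287676820292896
tip tri [0.61978057 0.14391323 0.07976929] plane [0.61839653 0.1446748  0.077     ] [0.62149171 0.14748069 0.077     ]
button [0.5569815  0.17242034 0.13202293]
```

Measured values agree well: axis ≈ (0.556, 0.173), lever at ≈ -80.1°, pointer tip radius ≈ 69.5 mm (71 expected), pointer ≈ 0.98 rad open. I'll plan the approach so that tool x points inward along the lever, which keeps joint 6 in range for the turn.

```bash
cat >> h.py <<'E'
from scipy.spatial.transform import Rotation as Ro
def pose():
    s=get_state(); q=s['orientation']; return np.array(s['tcp_pos']),Ro.from_quat([q[1],q[2],q[3],q[0]])
def yaw(R): x=R.as_matrix()[:,0]; return np.degrees(np.arctan2(x[1],x[0]))
def rows(p,R,wps,dec=2):
    """wps: list of (pos, Rot); returns rows in tool axes, rounded with feedback"""
    out=[]
    for P,Q in wps:
        d=np.round(R.inv().apply(P-p)*100,dec); r=np.round((R.inv()*Q).as_rotvec(degrees=True),1)
        p=p+R.apply(d/100); R=R*Ro.from_rotvec(r,degrees=True); out.append((d,r))
    for d,r in out: print(*d,*r)
    print("end",p,yaw(R))
def down(y): y=np.radians(y); return Ro.from_matrix(np.array([[np.cos(y),np.sin(y),0],[np.sin(y),-np.cos(y),0],[0,0,-1]]))
E
python3 - <<'E'
from h import *
p,R=pose(); print(p,yaw(R))
T=np.array([.5725,.079,.20]); n=16
rows(p,R,[(p+(T-p)*k/n,down(yaw(R)+(99.9-yaw(R))*k/n)) for k in range(1,n+1)],1)
E
```

```text
[ 0.17137962 -0.54843981  0.24950907] 17.347997431129897
3.6 -3.0 0.3 -0.1 -0.0 -5.2
3.8 -2.7 0.3 0.0 -0.0 -5.1
4.0 -2.3 0.3 0.0 -0.0 -5.2
4.2 -1.9 0.3 0.0 -0.0 -5.1
4.4 -1.6 0.4 0.0 -0.0 -5.2
4.5 -1.1 0.3 0.0 -0.0 -5.2
4.6 -0.7 0.3 0.0 -0.0 -5.1
4.7 -0.3 0.3 0.0 -0.0 -5.2
4.6 0.1 0.3 0.0 -0.0 -5.1
4.7 0.5 0.3 0.0 -0.0 -5.2
4.5 0.9 0.3 0.0 -0.0 -5.2
4.5 1.3 0.3 0.0 -0.0 -5.1
4.3 1.8 0.3 0.0 0.0 -5.2
4.2 2.1 0.3 0.0 0.0 -5.1
3.9 2.5 0.4 0.0 0.0 -5.2
3.7 2.8 0.3 0.0 0.0 -5.2
end [0.57262313 0.07901357 0.19964919] 99.9479929022178
```

>>> play_rows(series="100 3.6 -3.0 0 0 0 -5.2;100 3.8 -2.7 0 0 0 -5.1;100 4.0 -2.3 0 0 0 -5.2;100 4.2 -1.9 0 0 0 -5.1")

```text
clock: 0.6
tcp_pos: [0.2718, -0.3908, 0.2499]
orientation: [-0.0, 0.945, 0.326, 0.0]
wrist_force: [1.4, 0.2, -1.1]
finger_gap: 0.0858
```

>>> play_rows(series="100 4.4 -1.6 0.3 0 0 -5.2;100 4.5 -1.1 0.3 0 0 -5.2;100 4.6 -0.7 0.3 0 0 -5.1;100 4.7 -0.3 0.3 0 0 -5.2;100 4.6 0.1 0.3 0 0 -5.1;100 4.7 0.5 0.3 0 0 -5.2;100 4.5 0.9 0.3 0 0 -5.2;100 4.5 1.3 0.3 0 0 -5.1;100 4.3 1.8 0.3 0 0 -5.2;100 4.2 2.1 0.3 0 0 -5.1;100 3.9 2.5 0.4 0 0 -5.2;100 3.7 2.8 0.3 0 0 -5.2")

```text
clock: 2.1
tcp_pos: [0.5731, 0.08, 0.2126]
orientation: [-0.0, 0.642, 0.767, -0.0]
wrist_force: [-0.6, -0.3, -0.1]
finger_gap: 0.0854
```

Run:
```python
from h import *
im=cams.read_camera("side")[:,:,::-1]
cv2.imwrite("pics/s1.png",cv2.resize(im[60:240,180:420],None,fx=3,fy=3))
p,R=pose(); print(p,yaw(R)); print(get_state()['wrist_force'],get_state()['ft_torque'])
T=np.array([.5725,.079,.118])
rows(p,R,[(p+(T-p)*k/4,down(99.9)) for k in range(1,5)])
```

```text
[0.57546913 0.08413053 0.21189197] 100.48750440045016
[3.88700035 2.49435784 0.21036981] [ 0.14043435 -0.21252211  0.03403755]
-0.12 -0.1 2.35 0.1 -0.2 0.6
-0.11 -0.1 2.34 -0.0 0.0 -0.0
-0.11 -0.09 2.35 -0.0 0.0 -0.0
-0.11 -0.09 2.35 -0.0 0.0 -0.0
end [0.57254129 0.07905006 0.11799013] 99.88735031885363
```

View pics/s1.png

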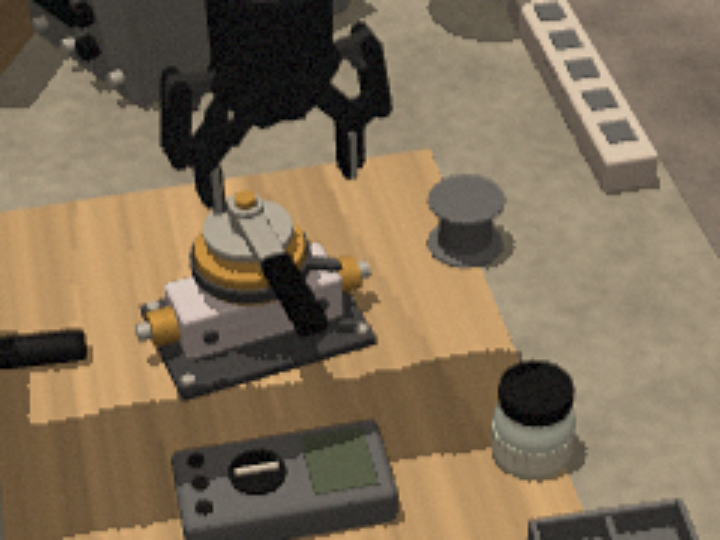

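The side view shows the open gripper above the cock, jaws straddling the lever, clear of everything. The arm is still settling; let it rest for a moment.

>>> play_rows(series="100 0 0 0 0 0 0;100 0 0 0 0 0 0;100 0 0 0 0 0 0")

```text
clock: 2.52
tcp_pos: [0.5722, 0.0775, 0.2135]
orientation: [0.0, 0.644, 0.765, -0.0]
wrist_force: [-0.1, -0.0, -0.2]
finger_gap: 0.0857
```

Run:
```python
from h import *
p,R=pose(); print(p,yaw(R)); print(get_state()['wrist_force'],get_state()['ft_torque'])
```

```text
[0.57222971 0.07752064 0.21346026] 99.84329863035859
[-0.14791177 -0.01340936 -0.16894857] [0.01134055 0.05599419 0.04010333]
```

>>> play_rows(series="100 0.1 0 2.5 0 0 0;100 0 0 2.5 0 0 0;100 0 0 2.5 0 0 0;100 0 0 1.5 0 0 0;100 0 0 0.5 0 0 0;100 0 0 0 0 0 0;100 0 0 0 0 0 0")

```text
clock: 3.4
tcp_pos: [0.5732, 0.0795, 0.1193]
orientation: [0.001, 0.643, 0.766, 0.001]
wrist_force: [-0.3, -0.4, -1.0]
finger_gap: 0.0852
```

Run:
```python
from h import *
im=cams.read_camera("side")[:,:,::-1]
cv2.imwrite("pics/s2.png",cv2.resize(im[80:220,200:400],None,fx=4,fy=4))
p,R=pose(); print(p,yaw(R)); print(get_state()['wrist_force'],get_state()['ft_torque'])
print((proj("side",p)-[200,80])*4)
```

```text
[0.5731841  0.07955672 0.11924651] 99.950624817146
[-0.15170988 -0.06771166  0.07658375] [0.00443014 0.0091086  0.02394194]
[306.31879907 305.59013729]
```

View pics/s2.png

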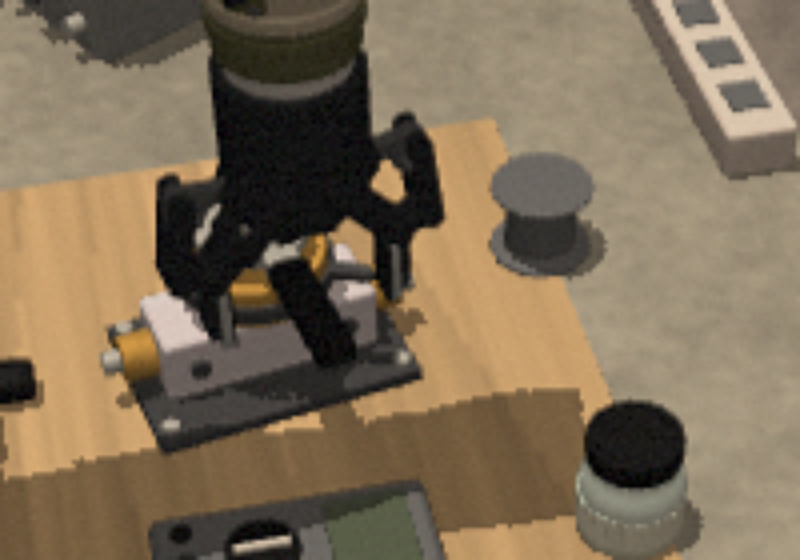

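The fingers straddle the black grip, with about equal gaps on each side, and nothing else is near. Now close on it.

>>> play_rows(series="30 0 0 0 0 0 0;0 0 0 0 0 0 0;0 0 0 0 0 0 0;0 0 0 0 0 0 0;0 0 0 0 0 0 0;0 0 0 0 0 0 0;0 0 0 0 0 0 0;0 0 0 0 0 0 0", newtons=50)

```text
clock: 4.45
tcp_pos: [0.5731, 0.0796, 0.1185]
orientation: [0.0, 0.643, 0.766, 0.0]
wrist_force: [4.7, 0.2, 0.7]
finger_gap: 0.0211
```

>>> play_rows(series="0 0 0 0.3 0 0 0;0 0 0 0.3 0 0 0;0 0 0 0.2 0 0 0;0 0 0 0 0 0 0;0 0 0 0 0 0 0", newtons=50)

```text
clock: 5.08
tcp_pos: [0.5733, 0.0791, 0.1116]
orientation: [0.001, 0.643, 0.766, 0.0]
wrist_force: [2.2, -1.0, 9.4]
finger_gap: 0.0213
```

>>> play_rows(series="0 0 0 0.2 0 0 0;0 0 0 0 0 0 0;0 0 0 0 0 0 0")

```text
clock: 5.45
tcp_pos: [0.5734, 0.079, 0.1099]
orientation: [0.001, 0.643, 0.766, 0.001]
wrist_force: [2.5, -2.8, 10.0]
finger_gap: 0.0212
```

Run:
```python
from h import *
s=get_state();print(s['wrist_force'],s['ft_torque'],s['tcp_pos'],np.degrees(s['joint_pos']).round(1))
p,R=pose(); y=yaw(R);print(y)
# axis estimate, commanded arc
r=.095;th=3.
for st in (1,2,3,4):
    a=np.radians(st); print(st, "chord cm",200*r*np.sin(a/2),"x",200*r*np.sin(a/2)*np.sin(a/2),"y",200*r*np.sin(a/2)*np.cos(a/2))
```

```text
[ 2.4702853  -2.78420516  9.95781801] [-0.06107504 -0.07756683 -0.08028578] [0.57338784 0.07902656 0.10988549] [ -0.1  22.7 -10.8  56.3  -0.1  80. ]
99.93024411565933
1 chord cm 0.16580417446910475 x 0.0014468960142832278 y 0.16579786115419337
2 chord cm 0.33159572230838674 x 0.005787143318590564 y 0.33154521867375925
3 chord cm 0.4973620178495899 x 0.0130194198315482 y 0.4971915843079664
4 chord cm 0.6630904373475184 x 0.023141522531669644 y 0.6626865005691903
```

>>> play_rows(series="0 0 0 0 0 0 0;0 0 0 0.1 0 0 0;0 0 0 0.1 0 0 0;0 0 0 0 0 0 0;0 0 0 0 0 0 0", newtons=90)

```text
clock: 6.08
tcp_pos: [0.5735, 0.0789, 0.1082]
orientation: [0.001, 0.643, 0.766, 0.001]
wrist_force: [1.2, -3.1, 12.1]
finger_gap: 0.0206
```

>>> play_rows(series="0 0 0 0.1 0 0 0;0 0 0 0 0 0 0;0 0 0 0 0 0 0")

```text
clock: 6.45
tcp_pos: [0.5736, 0.0787, 0.1078]
orientation: [0.002, 0.643, 0.766, 0.001]
wrist_force: [0.4, -4.2, 16.1]
finger_gap: 0.0203
```

Bottomed out (16 N after the last millimetre), so the plunger is fully down. Now start turning cautiously.

>>> play_rows(series="0 0.006 0.33 0 0 0 -2;0 0.006 0.33 0 0 0 -2;0 0 0 0 0 0 0")

```text
clock: 6.82
tcp_pos: [0.5803, 0.0801, 0.1078]
orientation: [0.002, 0.616, 0.788, 0.001]
wrist_force: [0.8, -3.5, 15.7]
finger_gap: 0.0207
```

Turning freely. Continue past the catch.

>>> play_rows(series="0 0.01 0.5 0 0 0 -3;0 0.01 0.5 0 0 0 -3;0 0 0 0 0 0 0")

```text
clock: 7.2
tcp_pos: [0.59, 0.083, 0.1079]
orientation: [0.002, 0.574, 0.819, 0.001]
wrist_force: [0.8, -4.0, 15.5]
finger_gap: 0.0202
```

>>> play_rows(series="0 0.013 0.5 0 0 0 -3;0 0.013 0.5 0 0 0 -3;0 0.013 0.5 0 0 0 -3;0 0.013 0.5 0 0 0 -3;0 0 0 0 0 0 0")

```text
clock: 7.82
tcp_pos: [0.6081, 0.0917, 0.1079]
orientation: [0.002, 0.485, 0.874, 0.0]
wrist_force: [0.3, -3.6, 14.6]
finger_gap: 0.0203
```

>>> play_rows(series="0 0.013 0.5 0 0 0 -3;0 0.013 0.5 0 0 0 -3;0 0.013 0.5 0 0 0 -3;0 0.013 0.5 0 0 0 -3;0 0 0 0 0 0 0")

```text
clock: 8.45
tcp_pos: [0.6239, 0.104, 0.108]
orientation: [0.002, 0.391, 0.92, 0.0]
wrist_force: [1.6, -3.7, 14.8]
finger_gap: 0.0205
```

Run:
```python
from h import *
s=get_state();print(s['wrist_force'],s['ft_torque'],s['clock'])
p,R=pose(); y=yaw(R);print(p,y, y-99.93)
A=np.array([.556,.173]);v=p[:2]-A;print(np.hypot(*v),np.degrees(np.arctan2(v[1],v[0])))
```

```text
[ 1.55964707 -3.67620615 14.77183051] [-0.34867575  0.29469656  0.21918696] 8.45
[0.62392852 0.10395809 0.10801384] 133.97591476811556 34.04591476811555
0.09685592578381808 -45.465729478897245
```

Past the catch (≈0.59 rad). Let the lever rise, then go on.

>>> play_rows(series="0 0 0 -0.4 0 0 0;0 0 0 -0.4 0 0 0;0 0 0 -0.3 0 0 0;0 0 0 0 0 0 0;0 0 0 0 0 0 0", newtons=40)

```text
clock: 9.07
tcp_pos: [0.6231, 0.1042, 0.1166]
orientation: [0.001, 0.391, 0.92, -0.0]
wrist_force: [4.1, -2.0, 4.3]
finger_gap: 0.0205
```

>>> play_rows(series="0 0.013 0.5 0 0 0 -3;0 0.013 0.5 0 0 0 -3;0 0.013 0.5 0 0 0 -3;0 0.013 0.5 0 0 0 -3;0 0.013 0.5 0 0 0 -3;0 0.013 0.5 0 0 0 -3;0 0 0 0 0 0 0")

```text
clock: 9.95
tcp_pos: [0.6413, 0.128, 0.1165]
orientation: [0.001, 0.242, 0.97, -0.001]
wrist_force: [4.7, -3.2, 5.2]
finger_gap: 0.0207
```

>>> play_rows(series="0 0.013 0.5 0 0 0 -3;0 0.013 0.5 0 0 0 -3;0 0.013 0.5 0 0 0 -3;0 0.013 0.5 0 0 0 -3;0 0 0 0 0 0 0")

```text
clock: 10.58
tcp_pos: [0.6489, 0.1466, 0.1165]
orientation: [0.001, 0.139, 0.99, -0.001]
wrist_force: [6.1, -3.3, 4.9]
finger_gap: 0.0202
```

Run:
```python
from h import *
s=get_state();print(s['wrist_force'],s['ft_torque'],s['clock'])
p,R=pose(); y=yaw(R);print(p,y, y-99.93)
A=np.array([.556,.173]);v=p[:2]-A;print(np.hypot(*v),np.degrees(np.arctan2(v[1],v[0])))
```

```text
[ 6.05588904 -3.31460992  4.88108236] [-0.65929053 -0.89935434  0.20138809] 10.575
[0.64889581 0.1465723  0.11652443] 163.98961008645696 64.05961008645696
0.09658186020139665 -15.880393978755562
```

Now at ≈1.12 rad with ~1.5 N of tangential drag (friction only). Next come small steps feeling for the stop.

>>> play_rows(series="0 0.01 0.33 0 0 0 -2;0 0.01 0.33 0 0 0 -2;0 0.01 0.33 0 0 0 -2;0 0 0 0 0 0 0")

```text
clock: 11.08
tcp_pos: [0.6512, 0.1562, 0.1167]
orientation: [0.001, 0.087, 0.996, -0.001]
wrist_force: [5.3, -3.3, 4.4]
finger_gap: 0.0204
```

>>> play_rows(series="0 0 0.25 0 0 0 -1.5;0 0 0.25 0 0 0 -1.5;0 0 0 0 0 0 0")

```text
clock: 11.45
tcp_pos: [0.6519, 0.1611, 0.1166]
orientation: [0.001, 0.061, 0.998, -0.001]
wrist_force: [5.8, -3.2, 5.3]
finger_gap: 0.0204
```

>>> play_rows(series="0 0.01 0.25 0 0 0 -1.5;0 0.01 0.25 0 0 0 -1.5;0 0 0 0 0 0 0")

```text
clock: 11.82
tcp_pos: [0.6524, 0.166, 0.1166]
orientation: [0.001, 0.035, 0.999, -0.001]
wrist_force: [6.1, -2.0, 4.6]
finger_gap: 0.0202
```

>>> play_rows(series="0 0.01 0.25 0 0 0 -1.5;0 0.01 0.25 0 0 0 -1.5;0 0 0 0 0 0 0")

```text
clock: 12.2
tcp_pos: [0.6526, 0.1711, 0.1167]
orientation: [0.002, 0.009, 1.0, -0.001]
wrist_force: [5.5, -1.7, 5.3]
finger_gap: 0.0205
```

>>> play_rows(series="0 0.01 0.25 0 0 0 -1.5;0 0.01 0.25 0 0 0 -1.5;0 0 0 0 0 0 0")

```text
clock: 12.58
tcp_pos: [0.6526, 0.1761, 0.1168]
orientation: [0.002, -0.017, 1.0, -0.001]
wrist_force: [7.0, -2.3, 4.7]
finger_gap: 0.0205
```

>>> play_rows(series="0 0.01 0.25 0 0 0 -1.5;0 0.01 0.25 0 0 0 -1.5;0 0 0 0 0 0 0")

```text
clock: 12.95
tcp_pos: [0.6523, 0.1811, 0.1168]
orientation: [0.002, -0.043, 0.999, -0.001]
wrist_force: [7.0, -1.9, 5.2]
finger_gap: 0.0203
```

>>> play_rows(series="0 0.01 0.25 0 0 0 -1.5;0 0.01 0.25 0 0 0 -1.5;0 0 0 0 0 0 0")

```text
clock: 13.32
tcp_pos: [0.6517, 0.1861, 0.1169]
orientation: [0.002, -0.07, 0.998, -0.001]
wrist_force: [8.0, -1.6, 4.6]
finger_gap: 0.0207
```

>>> play_rows(series="0 0.01 0.25 0 0 0 -1.5;0 0.01 0.25 0 0 0 -1.5;0 0 0 0 0 0 0")

```text
clock: 13.7
tcp_pos: [0.6509, 0.191, 0.1169]
orientation: [0.002, -0.096, 0.995, -0.001]
wrist_force: [7.8, -2.3, 5.0]
finger_gap: 0.0206
```

>>> play_rows(series="0 0.01 0.25 0 0 0 -1.5;0 0.01 0.25 0 0 0 -1.5;0 0 0 0 0 0 0")

```text
clock: 14.08
tcp_pos: [0.6501, 0.1947, 0.1169]
orientation: [0.002, -0.121, 0.993, -0.002]
wrist_force: [8.0, -5.7, 4.5]
finger_gap: 0.0201
```

The tangential force is rising (≈7.5 N): the stop has been reached. Press slightly firmer, then hold.

>>> play_rows(series="0 0 0.12 0 0 0 -0.7;0 0 0 0 0 0 0;0 0 0 0 0 0 0")

```text
clock: 14.45
tcp_pos: [0.65, 0.1953, 0.1169]
orientation: [0.002, -0.126, 0.992, -0.002]
wrist_force: [9.0, -6.4, 4.4]
finger_gap: 0.0196
```

Run:
```python
from h import *
s=get_state();print(s['wrist_force'],s['ft_torque'],s['clock'])
p,R=pose(); y=yaw(R);print(p,y, (y-99.93)%360)
a=np.radians(y-180); print("tang",s['wrist_force'][:2]@[-np.sin(a),np.cos(a)],"rad",s['wrist_force'][:2]@[np.cos(a),np.sin(a)])
```

```text
[ 9.0429348  -6.42211972  4.39778163] [-1.23964269 -1.55674802 -0.31611328] 14.45
[0.64997091 0.19529874 0.11689553] -165.51594102079426 94.5540589792057
tang -8.479741330118848 rad 7.149285162214556
```

>>> play_rows(series="0 0 0.1 0 0 0 -0.3;0 0 0.1 0 0 0 -0.3;0 0 0 0 0 0 0;0 0 0 0 0 0 0;0 0 0 0 0 0 0")

```text
clock: 15.08
tcp_pos: [0.6498, 0.1961, 0.1169]
orientation: [0.002, -0.131, 0.991, -0.003]
wrist_force: [9.4, -11.0, 4.7]
finger_gap: 0.0205
```

Run:
```python
from h import *
s=get_state();print(s['wrist_force'],s['ft_torque'],s['clock'])
p,R=pose(); y=yaw(R);print(p,y, (y-99.93)%360)
a=np.radians(y-180); print("tang",s['wrist_force'][:2]@[-np.sin(a),np.cos(a)],"rad",s['wrist_force'][:2]@[np.cos(a),np.sin(a)])
```

```text
[  9.36952429 -11.01018638   4.655534  ] [-1.88706917 -1.72646733 -0.44050621] 15.075
[0.64983165 0.1961288  0.11691418] -164.97402021522163 95.09597978477836
tang -13.062844926916018 rad 6.194697084706444
```

13 N tangential, firm against the stop at ≈95° (1.65 rad). Hold, and take a picture of the now uncovered pointer.

>>> play_rows(series="0 0 0 0 0 0 0;0 0 0 0 0 0 0;0 0 0 0 0 0 0;0 0 0 0 0 0 0;0 0 0 0 0 0 0;0 0 0 0 0 0 0")

```text
clock: 15.82
tcp_pos: [0.6498, 0.1961, 0.1169]
orientation: [0.002, -0.131, 0.991, -0.003]
wrist_force: [9.1, -10.5, 4.9]
finger_gap: 0.0203
```

Run:
```python
from h import *
t=cams.read_camera("top")[:,:,::-1]; s=cams.read_camera("side")[:,:,::-1]
cv2.imwrite("pics/t3full.png",t);cv2.imwrite("pics/s3full.png",s)
cv2.imwrite("pics/t3.png",cv2.resize(t[185:305,165:325],None,fx=5,fy=5,interpolation=cv2.INTER_CUBIC))
cv2.imwrite("pics/s3.png",cv2.resize(s[110:210,210:330],None,fx=6,fy=6,interpolation=cv2.INTER_CUBIC))
print(get_state()['wrist_force'])
```

```text
[  9.88741572 -10.29934312   4.26652398]
```

View pics/t3.png

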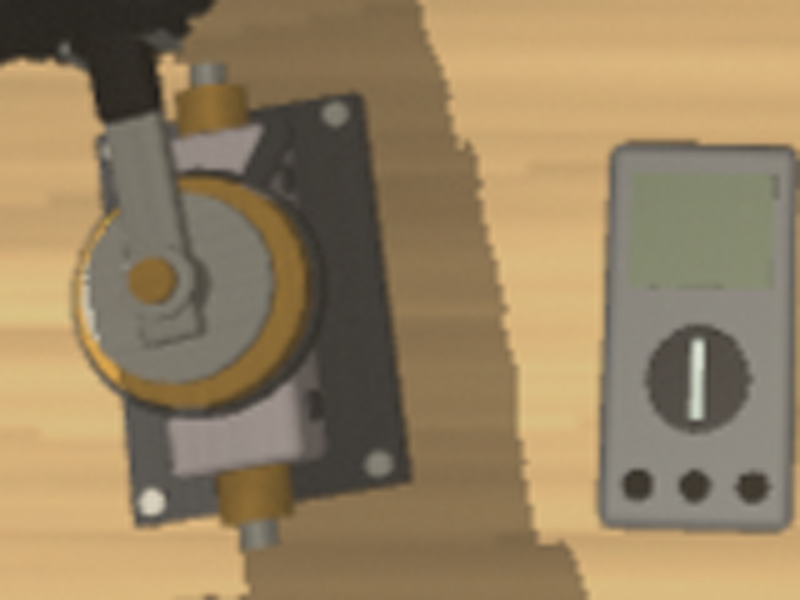

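View pics/s3.png

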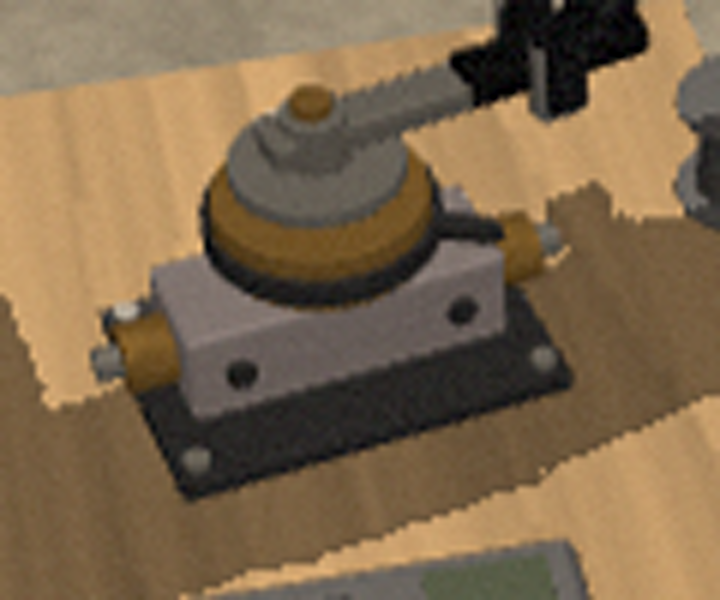

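The lever stands open; the pointer is visible in the top zoom around (250,175)–(280,128) and in the side zoom at (440,222)–(502,230). Enlarge with contrast for the edges.

Run:
```python
from h import *
for n,f,(y0,y1,x0,x1),k in(("t","pics/t3full.png",(200,230,200,240),18),("s","pics/s3full.png",(136,160,275,310),20)):
    a=cv2.imread(f)[y0:y1,x0:x1].astype(float); a=np.clip(a*1.6,0,255).astype(np.uint8)
    a=cv2.resize(a,None,fx=k,fy=k,interpolation=cv2.INTER_NEAREST); cv2.imwrite(f"pics/{n}4.png",a)
# ring outer circle in top: dark ring pixels ; print rays
```

```text
(no output)
```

View pics/t4.png

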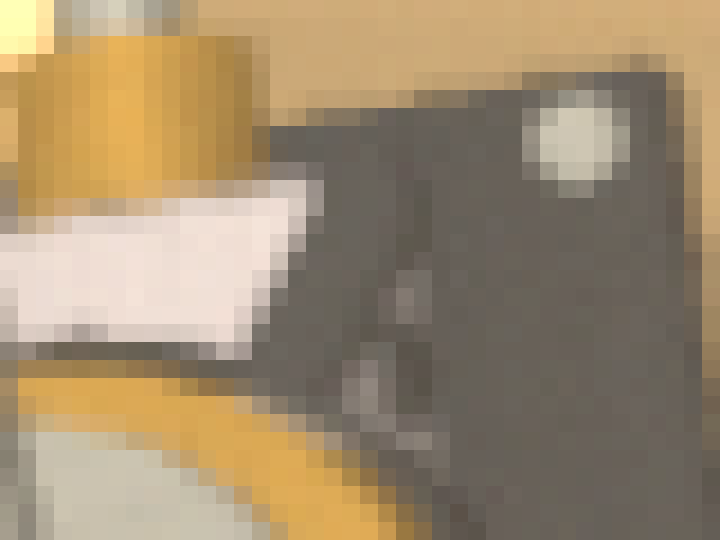

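View pics/s4.png

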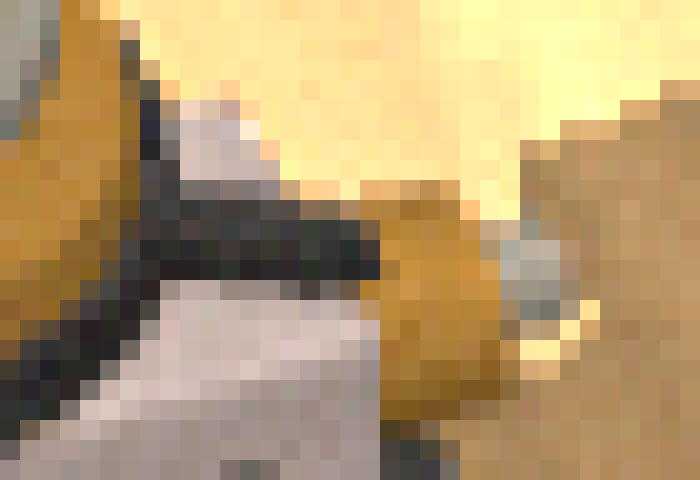

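Run:
```python
from h import *
A=np.array([.556,.173])
Tp=lambda u,v:(200+u/18-.5,200+v/18-.5); Sp=lambda u,v:(275+u/20-.5,136+v/20-.5)
def ang(v): return np.degrees(np.arctan2(v[1],v[0]))
L=np.array([ray("top",*Tp(*q),.077)[:2] for q in((250,345),(268,310),(285,270),(303,235),(320,190))])
d=L[-1]-L[0]; vx,vy,x0,y0=cv2.fitLine(L.astype(np.float32),cv2.DIST_L2,0,.01,.001).ravel()
print("top left edge ang",ang([abs(vx),vy*np.sign(vx)]),"offset of axis from edge mm",1000*((A-[x0,y0])@[-vy*np.sign(vx),abs(vx)]))
Rr=np.array([ray("top",*Tp(*q),.077)[:2] for q in((345,400),(395,285))]); print("right edge(shadowed)",ang(Rr[1]-Rr[0]))
U=np.array([ray("side",*Sp(*q),.077)[:2] for q in((180,185),(240,195),(300,205),(360,218))])
vx,vy,x0,y0=cv2.fitLine(U.astype(np.float32),cv2.DIST_L2,0,.01,.001).ravel()
print("side upper edge ang",ang([abs(vx),vy*np.sign(vx)]),1000*((A-[x0,y0])@[-vy*np.sign(vx),abs(vx)]))
for c in("axis",): pass
# lever dir now: bar edges at z ~.118?; ring centre from brass cap ellipse
im=cv2.imread("pics/top0.png");h=cv2.cvtColor(im,cv2.COLOR_BGR2HSV)
for f in("pics/top0.png","pics/t3full.png"):
    im=cv2.imread(f);h=cv2.cvtColor(im,cv2.COLOR_BGR2HSV)
    m=((h[...,1]>140)&(h[...,0]>10)&(h[...,0]<25)&(h[...,2]>90)).astype(np.uint8);m[:215]=0;m[272:]=0;m[:,:172]=0;m[:,240:]=0
    c=max(cv2.findContours(m,0,cv2.CHAIN_APPROX_NONE)[0],key=cv2.contourArea)
    x,y,w,hh=cv2.boundingRect(c);print(f,x,y,w,hh)
    # right/bottom outer edge points
    pts=c[:,0,:];cen=np.array([202,243.])
    rad={}
    for q in pts:
        a=int(np.degrees(np.arctan2(q[1]-cen[1],q[0]-cen[0]))//10)
        if q[0]>cen[0] or q[1]>cen[1]:
            r=np.hypot(*(q-cen)); 
            if r>rad.get(a,(0,))[0]: rad[a]=(r,q)
    P=np.array([ray("top",*v[1],.088)[:2] for a,v in rad.items() if v[0]>19])
    M=np.c_[2*P,np.ones(len(P))];s=np.linalg.lstsq(M,(P**2).sum(1),rcond=None)[0];print("cap circle",s[:2],np.sqrt(s[2]+s[0]**2+s[1]**2))
```

```text
top left edge ang -21.569746 offset of axis from edge mm -3.0690201023834276
right edge(shadowed) -20.804445017084294
side upper edge ang -29.311058 -13.638289700433718
pics/top0.png 181 243 45 23
cap circle [0.55680933 0.17188114] 0.041371022426373534
pics/t3full.png 181 221 45 45
cap circle [0.55612801 0.17163182] 0.04078597168598444
```

Run:
```python
from h import *
T=lambda x,y:(165+(x+.5)/5-.5,185+(y+.5)/5-.5)
S=lambda x,y:(210+(x+.5)/6-.5,110+(y+.5)/6-.5)
Sp=lambda u,v:(275+u/20-.5,136+v/20-.5)
def ang(v): return np.degrees(np.arctan2(v[1],v[0]))
print("button top/side at z=.132",ray("top",*T(150,280),.132),ray("side",*S(310,98),.132))
# expected tip/edges projections for candidate angles in both full images
A=np.array([.5565,.172])
im={n:cv2.imread(f"pics/{n[0]}3full.png") for n in("top","side")}
bs=ray("side",*S(310,98),.132)[:2]-ray("top",*T(150,280),.132)[:2]
print("side-top bias",bs)
# tip corners in side: far-top corner and near-top corner
for q in((360,215),(382,228),(372,222)):
    P=ray("side",*Sp(*q),.077)[:2]; v=P-(A+bs); print(q,P,np.hypot(*v),ang(v))
# brass cap, side: outer points
h=cv2.cvtColor(im["side"],cv2.COLOR_BGR2HSV)
m=((h[...,1]>120)&(h[...,0]>8)&(h[...,0]<28)&(h[...,2]>60)).astype(np.uint8);m[:120]=0;m[165:]=0;m[:,:240]=0;m[:,284:]=0
c=max(cv2.findContours(m,0,cv2.CHAIN_APPROX_NONE)[0],key=cv2.contourArea);print(cv2.boundingRect(c))
```

```text
button top/side at z=.132 [0.55649128 0.17244779 0.132     ] [0.5574785  0.17245787 0.132     ]
side-top bias [9.87226924e-04 1.00780431e-05]
(360, 215) [0.62154715 0.15224223] 0.06704059568625927 -17.149368875744003
(382, 228) [0.62349767 0.14942915] 0.06976586982109391 -18.8848495491528
(372, 222) [0.62261503 0.15072239] 0.0685185887424767 -18.100507302426607
(245, 134, 37, 23)
```

Axis confirmed at (0.5565, 0.172) by both views; the pointer direction comes out at -22.8° (top edge) and -21.1° (side tip), so ≈ -22°, i.e. ≈1.01 rad open. Turn back about 34° first, then correct.

>>> play_rows(series="0 0.01 -0.33 0 0 0 2;0 0.013 -0.5 0 0 0 3;0 0.013 -0.5 0 0 0 3;0 0.013 -0.5 0 0 0 3;0 0.013 -0.5 0 0 0 3;0 0.013 -0.5 0 0 0 3;0 0.013 -0.5 0 0 0 3;0 0.013 -0.5 0 0 0 3;0 0.013 -0.5 0 0 0 3;0 0.013 -0.5 0 0 0 3;0 0.01 -0.33 0 0 0 2;0 0 0 0 0 0 0")

```text
clock: 17.42
tcp_pos: [0.6488, 0.147, 0.1171]
orientation: [0.002, 0.138, 0.99, -0.001]
wrist_force: [7.8, -4.5, 5.5]
finger_gap: 0.0203
```

>>> play_rows(series="0 0.01 -0.33 0 0 0 2;0 0.01 -0.33 0 0 0 2;0 0 0 0 0 0 0;0 0 0 0 0 0 0")

```text
clock: 17.92
tcp_pos: [0.6467, 0.1407, 0.1171]
orientation: [0.002, 0.172, 0.985, -0.001]
wrist_force: [8.0, -5.8, 5.1]
finger_gap: 0.0207
```

Run:
```python
from h import *
s=get_state();print(s['wrist_force'],s['ft_torque'],s['clock'])
p,R=pose(); y=yaw(R);print(p,y)
v=p[:2]-[.5565,.172];print(np.hypot(*v),np.degrees(np.arctan2(v[1],v[0])))
t=cams.read_camera("top")[:,:,::-1]; s=cams.read_camera("side")[:,:,::-1]
cv2.imwrite("pics/t5.png",cv2.resize(t[185:305,165:325],None,fx=5,fy=5,interpolation=cv2.INTER_CUBIC))
cv2.imwrite("pics/s5.png",cv2.resize(s[110:210,210:330],None,fx=6,fy=6,interpolation=cv2.INTER_CUBIC))
```

```text
[ 7.97134337 -5.8289912   5.11019194] [-1.09263956 -1.29934591  0.2014562 ] 17.925
[0.64671267 0.14073091 0.11705027] 160.197437426454
0.09547817465486734 -19.11709609474939
```

View pics/t5.png

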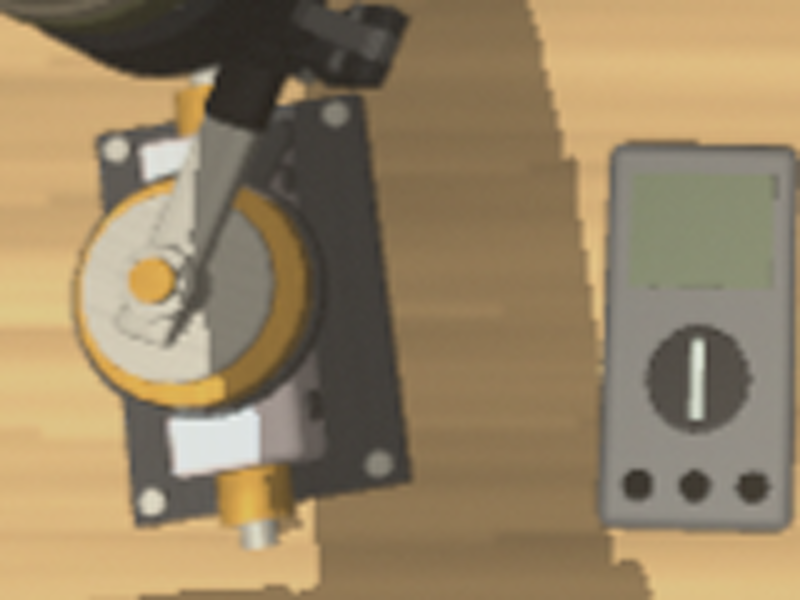

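View pics/s5.png

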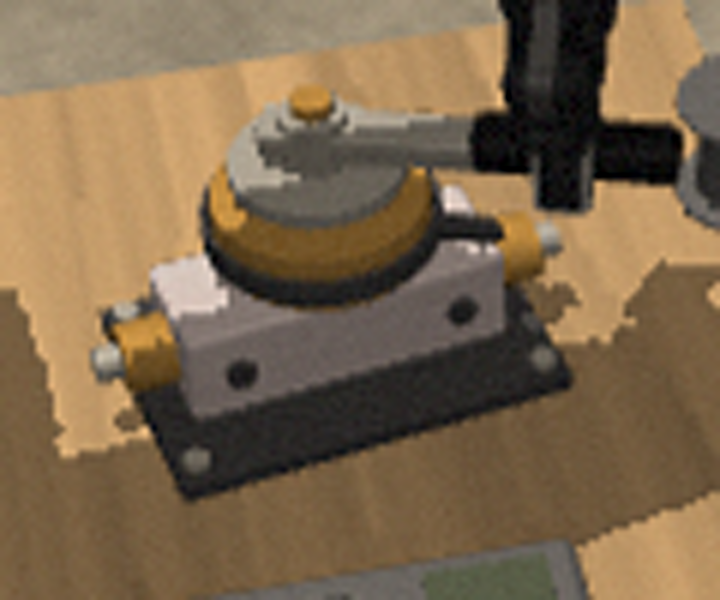

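The lever lies at ≈ -19.5° (from tool yaw and TCP); the pointer stays put at side zoom (440–502, 222–230). Turn back 2.4° more, then release and measure free of the gripper.

>>> play_rows(series="0 0 -0.2 0 0 0 1.2;0 0 -0.2 0 0 0 1.2;0 0 0 0 0 0 0;0 0 0 0 0 0 0")

```text
clock: 18.52
tcp_pos: [0.6453, 0.1371, 0.117]
orientation: [0.002, 0.192, 0.981, -0.001]
wrist_force: [7.1, -5.4, 5.0]
finger_gap: 0.0203
```

Run:
```python
from h import *
s=get_state();print(s['wrist_force'],s['ft_torque'],s['clock'])
p,R=pose(); y=yaw(R);print(p,y)
v=p[:2]-[.5565,.172];print(np.hypot(*v),np.degrees(np.arctan2(v[1],v[0])))
```

```text
[ 7.14148141 -5.36331915  5.00151619] [-1.06016861 -1.32975138  0.16817857] 18.525
[0.64525464 0.1370547  0.11698721] 157.80547096882802
0.09538637355912705 -21.49101280786789
```

>>> play_rows(series="40 0 0 0 0 0 0;60 0 0 0 0 0 0;80 0 0 0 0 0 0;100 0 0 0 0 0 0;100 0 0 0 0 0 0;100 0 0 -1 0 0 0;100 0 0 -3 0 0 0;100 0 0 -4 0 0 0;100 0 0 -4 0 0 0;100 0 0 0 0 0 0;100 0 0 0 0 0 0")

```text
clock: 19.9
tcp_pos: [0.643, 0.1386, 0.2365]
orientation: [0.0, 0.192, 0.981, 0.0]
wrist_force: [0.2, 0.0, -1.0]
finger_gap: 0.0853
```

Run:
```python
from h import *
s=get_state();print(s['wrist_force'],s['ft_torque'],s['clock'])
t=cams.read_camera("top")[:,:,::-1]; s=cams.read_camera("side")[:,:,::-1]
cv2.imwrite("pics/t6.png",cv2.resize(t[160:310,110:330],None,fx=3.6,fy=3.6,interpolation=cv2.INTER_CUBIC))
cv2.imwrite("pics/s6full.png",s)
cv2.imwrite("pics/s6.png",cv2.resize(s[110:210,210:330],None,fx=6,fy=6,interpolation=cv2.INTER_CUBIC))
```

```text
[ 0.23350173  0.00252855 -1.00800991] [-0.02752072 -0.00844715 -0.04247235] 19.9
```

View pics/t6.png

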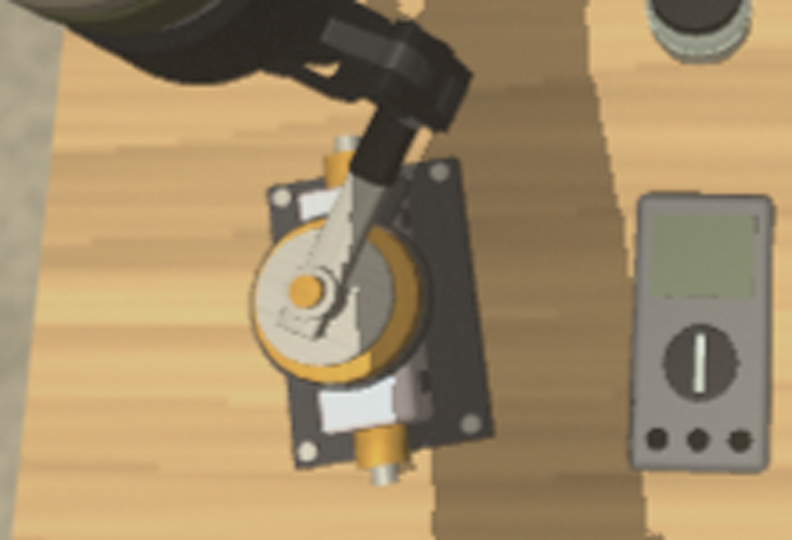

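View pics/s6.png

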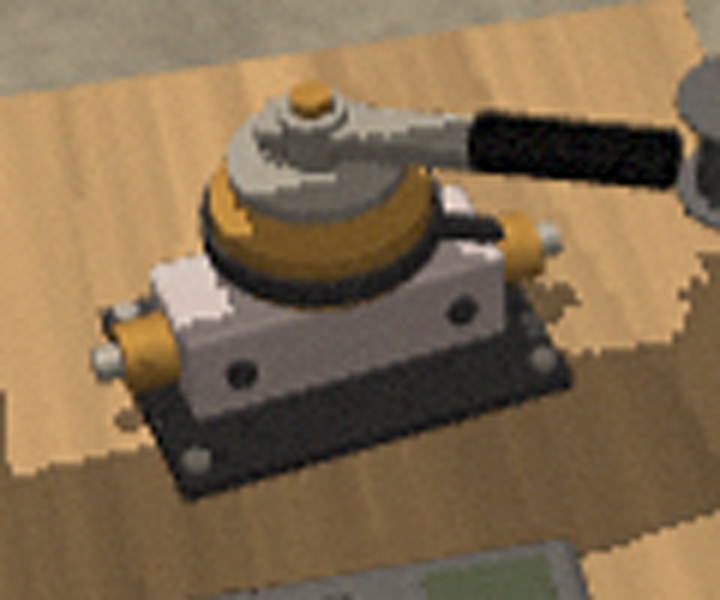

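The lever is free and up. The gripper partly hides it in the top view, so withdraw towards the base for a clean measurement.

>>> play_rows(series="100 4.6 -1.9 0 0 0 0;100 4.6 -1.9 0 0 0 0;100 4.6 -1.9 0 0 0 0;100 4.6 -1.9 0 0 0 0;100 2.8 -1.1 0 0 0 0;100 0 0 0 0 0 0;100 0 0 0 0 0 0;100 0 0 0 0 0 0")

```text
clock: 21.0
tcp_pos: [0.4148, 0.1379, 0.2359]
orientation: [-0.0, 0.192, 0.981, -0.0]
wrist_force: [-0.6, 0.3, 0.9]
finger_gap: 0.0852
```

Run:
```python
from h import *
t=cams.read_camera("top")[:,:,::-1]; s=cams.read_camera("side")[:,:,::-1]
cv2.imwrite("pics/t7full.png",t);cv2.imwrite("pics/s7full.png",s)
cv2.imwrite("pics/t7.png",cv2.resize(t[160:280,165:325],None,fx=5,fy=5,interpolation=cv2.INTER_CUBIC))
cv2.imwrite("pics/s7.png",cv2.resize(s[110:210,210:330],None,fx=6,fy=6,interpolation=cv2.INTER_CUBIC))
```

```text
(no output)
```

View pics/t7.png

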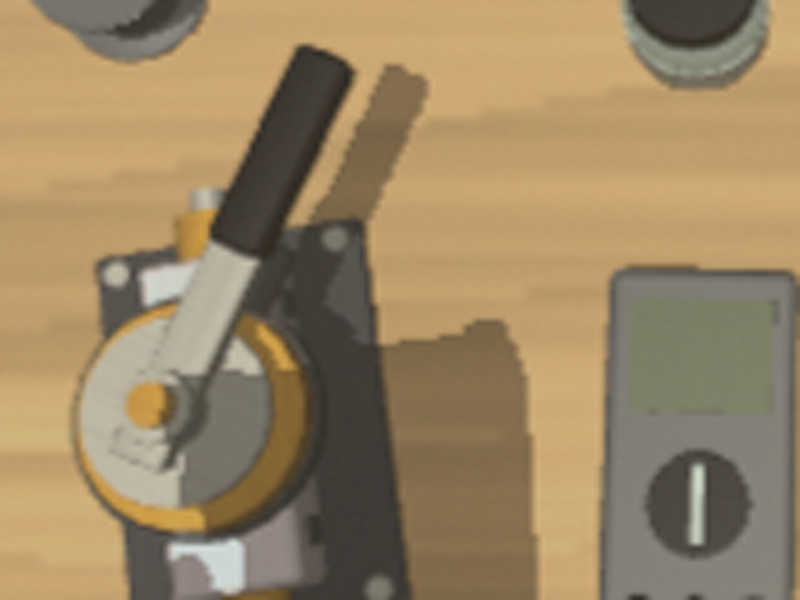

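View pics/s7.png

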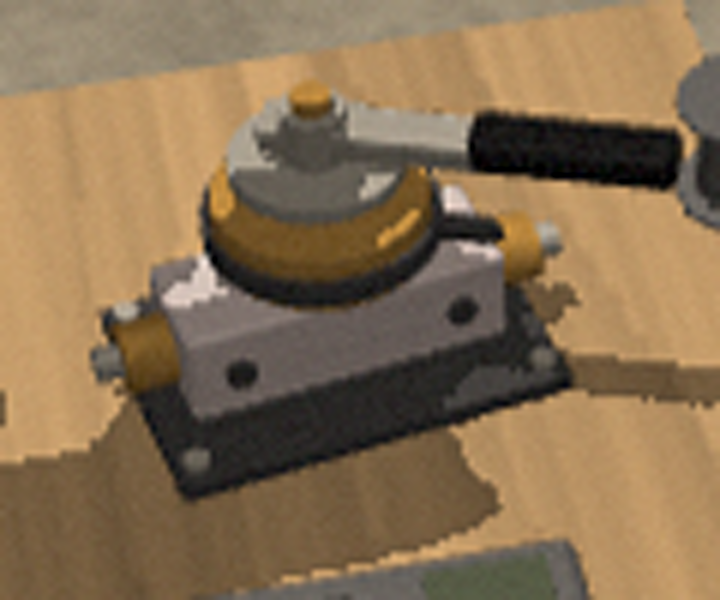

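Run:
```python
from h import *
def ang(v): return np.degrees(np.arctan2(v[1],v[0]))
# lever grip: dark mask contour -> minAreaRect in world plane z=.126
im=cv2.imread("pics/t7full.png");h=cv2.cvtColor(im,cv2.COLOR_BGR2HSV)
m=((h[...,2]<75)).astype(np.uint8);m[:165]=0;m[208:]=0;m[:,:200]=0;m[:,240:]=0
c=max(cv2.findContours(m,0,cv2.CHAIN_APPROX_NONE)[0],key=cv2.contourArea)
W=np.array([ray("top",*q,.126)[:2] for q in c[:,0]])
(cx,cy),(w,hh),a=cv2.minAreaRect((W*1000).astype(np.float32));print("grip rect",cx,cy,w,hh,a)
box=np.array([ray("top",165+(x+.5)/5-.5,160+(y+.5)/5-.5,.126)[:2] for x,y in((210,235),(302,45),(355,70),(268,257))])
d=box[1]+box[2]-box[0]-box[3];print("hand corners",ang(d),np.linalg.norm(d)/2,"axis->centre",ang(box.mean(0)-[.5565,.172]),np.linalg.norm(box.mean(0)-[.5565,.172]))
vx,vy,x0,y0=cv2.fitLine(W.astype(np.float32),cv2.DIST_L2,0,.01,.001).ravel();print("fitLine contour",ang([abs(vx),vy*np.sign(vx)]),"axis->c",ang(np.array([x0,y0])-[.5565,.172]))
# side: pointer edges subpixel (median of three pictures: gray)
for f in("s0","s3","s7"):
    im=cv2.imread({"s0":"pics/side0.png","s3":"pics/s3full.png","s7":"pics/s7full.png"}[f]);g=cv2.cvtColor(im,cv2.COLOR_BGR2GRAY).astype(float)
    up=[];lo=[]
    for u in range(285,293):
        col=g[140:156,u];k=np.argmin(col[4:11])+4;mn=np.median(np.sort(col[4:11])[:3])
        for dirn,L in((-1,up),(1,lo)):
            j=k;th=(mn+max(col[k-5] if dirn<0 else col[min(k+5,15)],mn+30))/2
            while 0<j<15 and col[j]<th:j+=dirn
            pj=j-dirn;L.append((u,140+pj+dirn*(th-col[pj])/(col[j]-col[pj]+1e-9)))
    for nm,L,z in(("up",up,.077),("lo",lo,.072)):
        P=np.array([ray("side",*q,z)[:2] for q in L],np.float32);vx,vy,x0,y0=cv2.fitLine(P,cv2.DIST_HUBER,0,.01,.001).ravel()
        n=np.array([-vy*np.sign(vx),abs(vx)]);print(f,nm,np.round([q[1] for q in L],1),"ang",ang([abs(vx),vy*np.sign(vx)]),"off mm",1000*(n@(np.array([x0,y0])-[.5575,.172])))
```

```text
grip rect 646.1222534179688 132.56634521484375 24.04408836364746 74.17479705810547 67.64466094970703
hand corners -22.464162172427514 0.07316951535515058 axis->centre -23.531305848495204 0.09746161314590518
fitLine contour -22.60728 axis->c -23.072876698771847
s0 up [144.9 145.1 145.1 145.7 145.3 145.8 145.7 146.1] ang -26.651577 off mm 11.704569669683323
s0 lo [149.6 149.6 149.8 149.7 150.1 150.3 149.8 150. ] ang -19.462475 off mm -4.822566127140405
s3 up [144.9 145.  145.1 145.3 145.2 145.6 145.6 146. ] ang -26.555885 off mm 12.072056834184465
s3 lo [149.6 149.9 149.9 149.8 150.1 150.4 150.  150.1] ang -20.354057 off mm -4.335723513033996
s7 up [144.8 145.  145.  145.5 145.3 145.6 145.6 146.1] ang -27.69017 off mm 12.991695967710754
s7 lo [149.6 149.5 149.5 149.4 149.7 150.1 149.5 150. ] ang -19.46685 off mm -4.172433340802504
```

Run:
```python
from h import *
def ang(v): return np.degrees(np.arctan2(v[1],v[0]))
def fit(P):
    vx,vy,x0,y0=cv2.fitLine(np.array(P,np.float32),cv2.DIST_HUBER,0,.01,.001).ravel(); s=np.sign(vx)
    n=np.array([-vy*s,vx*s]); return ang([vx*s,vy*s]),1000*(n@(np.array([x0,y0])-[.5565,.172]))
# top: white block / pointer left edge, rows 211..219, threshold crossing from bright to dark going right
for f in("top0","t3full"):
    g=cv2.cvtColor(cv2.imread(f"pics/{f}.png"),cv2.COLOR_BGR2GRAY).astype(float); L=[]
    for v in range(211,220):
        r=g[v,205:224]; k=int(np.argmax(r[:12])); br=np.median(r[max(0,k-2):k+1]); dk=np.median(r[-4:]); th=(br+dk)/2
        j=k
        while j<18 and r[j]>th:j+=1
        L.append((205+j-1+(r[j-1]-th)/(r[j-1]-r[j]),v))
    print(f,np.round([q[0] for q in L],2),fit([ray("top",*q,.077)[:2] for q in L]), fit([ray("top",*q,.077)[:2] for q in L[1:-1]]))
# side: lever grip upper/lower edges in s7
g=cv2.cvtColor(cv2.imread("pics/s7full.png"),cv2.COLOR_BGR2GRAY).astype(float);up=[];lo=[]
for u in range(291,321):
    c=g[120:150,u];th=60;d=np.where(c[:24]<th)[0];d=d[(d>3)]
    a=d[0];b=a
    while b<28 and c[b]<th:b+=1
    up.append((u,120+a-1+(c[a-1]-th)/(c[a-1]-c[a])));lo.append((u,120+b-1+(th-c[b-1])/(c[b]-c[b-1])))
print("grip up",fit([ray("side",*q,.126)[:2] for q in up]),"lo",fit([ray("side",*q,.110)[:2] for q in lo]),up[0],up[-1],lo[0],lo[-1])
```

```text
top0 [216.7  216.33 216.01 215.52 215.09 214.5  214.15 213.74 218.27] (np.float32(-3.8158822), np.float64(-13.861792366515388)) (np.float32(-21.25181), np.float64(3.631750346239266))
t3full [216.79 216.38 215.99 215.43 214.93 214.33 213.85 213.52 213.69] (np.float32(-20.968094), np.float64(3.4640684312738586)) (np.float32(-23.757118), np.float64(6.231632415233682))
grip up (np.float32(-22.423113), np.float64(8.686880479182763)) lo (np.float32(-22.078356), np.float64(-5.54188677072868)) (291, np.float64(128.41071428571428)) (320, np.float64(131.32835820895522)) (291, np.float64(138.4148148148148)) (320, np.float64(141.22881355932202))
```

Lever direction is -22.5° (top) and -22.3° (side). The pointer is -21.3 to -23.8° (top edge), ≈ -23.4° (mean of its side edges) and -21.1° (side tip). These agree within about 1.5°, against 4.6° allowed. The arm is clear of everything, so I'll hand in.

Run:
```python
from h import *
s=get_state();print(s['clock'],s['wrist_force'],s['tcp_pos']);print(workorder.hand_in())
```

```text
21.1 [-0.30402965  0.24793143 -0.48202137] [0.41464356 0.13784056 0.23592698]
the job is handed in; nothing more can be done
None
```

I freed the lever from its catch, turned it to the full-open stop, set it back over the index pointer and let go. The job was handed in at 21.1 s of the 53 s allowed, and no verdict was reported.

- **Catch:** I gripped the lever and pressed it fully down (16 N at the bottom), then turned it past the catch to about 0.59 rad and let it rise.
- **Stop:** I met the full-open stop at about 1.65 rad and held it there for more than 0.75 s. The force at the grip was about 13 N, well under the 50 N that does damage.
- **Final setting:** I then opened the gripper and backed the arm away.

**Last checks**
- **Lever:** it lies at about -22.4° in world axes (-22.5° from the top camera, -22.3° from the side camera). In the pictures it looks up and free.
- **Pointer:** its direction came out between about -21° and -24°, depending on the edge or view used. That puts the lever within about 1.5° of it, against 4.6° allowed.
- **Disagreement:** the side view alone was poor for the pointer. Its upper and lower edges gave -27° and -20°, and their offsets from the axis were several millimetres off. I relied on their mean, the tip and the top view instead.
- **Surroundings:** the pointer looked unmoved between the pictures. The arm kept clear of the handwheel and the bystanders; I saw none of them shift in the pictures, but I did not measure this.

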